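# Loosen the knurled locking collar two turns and push the freed cup carriage home

### The job

The blue carriage of the sample slide is locked by the knurled collar: roll a fingertip round the collar's rim to loosen it by exactly two full turns, counter-clockwise seen from above, so that its white mark comes back to the red pointer for the second time. Then push the freed carriage, still carrying the red-lidded cup, away from the collar until it meets the end stop. Use only the outside of the fingers: grip and lift nothing, leave the red-lidded cup itself untouched, and do not disturb the glucose meter or the yellow-lidded cup.

Things in the scene. Friction and masses are not known exactly. Their poses are not given: they have to be found in the camera images.
- slide_base: Fixed sample slide, white base plate 294 x 100 mm, top 14 mm high. Origin on the worktop under the collar's axis; x runs along the track from collar to end stop, y to the left of that, z up. Plate: x -53 to +241, y -50 to +50 mm. Grey drum (radius 40, up to 46 mm high) under the collar; fixed steel spindle (radius 10) through it up to 91 mm. End stop at +x, 47 mm high.
- collar_centre (a point): Fixed point on the collar's vertical axis, 61 mm high, half-way up the rim at the start. The dark steel collar is a disc of radius 38 mm with 12 rounded ribs (radius 4 mm, evenly spaced) standing out to radius 46 mm, valleys between them; rim 50 to 72 mm high at the start, climbing 3 mm a turn. At 92 mm it is too wide to take between the fingers.
- collar (a joint): Turn of the collar, rad: 0 at the start (tight, mark at the pointer), grows counter-clockwise from above; 12.57 is two full turns; stops at 17.3. Turns stiffly (0.035 N m, about 0.8 N at the rim) and stays where left. A fingertip dipping 2 to 6 mm inside the rib tips pushes it round by the ribs, in one long circle about the axis or in strokes.
- collar_mark (a point): Centre of the white index mark on the collar's top face, 29 mm from the axis; it turns with the collar. At the start it lies on the -x side of the axis, by the red pointer.
- carriage (a joint): Travel in m of the blue carriage along the base's +x: 0 at the start, 0.036 at the end stop. A pin under the collar lets it move no more than 3 mm until the collar has made about 1.8 turns. Sliding takes about 1.5 N; it stays where it is left.
- carriage_face (a point): Centre of the carriage's face that looks to the collar, 48 mm high; moves with the carriage. The carriage is a blue block 92 x 92 mm, from 16 to 56 mm high, on the base's centre line. At the start this face is 97 mm from the collar's axis, 51 mm clear of the ribs. Push on it toward the base's +x, below 56 mm height.
- red_cup_mid (a point): Centre (half-way up) of the red-lidded specimen cup, 62 mm wide, 72 mm tall, which rides in the carriage's well.
- meter_mid (a point): Centre of a white glucose meter, 93 x 52 x 20 mm, lying loose. Bystander.
- yellow_cup_mid (a point): Centre of a yellow-lidded specimen cup, 62 mm wide, 72 mm tall, standing loose. Bystander.
- red_cup: The same red-lidded cup, origin at the centre of its underside, z up. It stands loose in the carriage's round well, 143 mm from the collar's axis at the start; its lid reaches 92 mm height. To be left alone.
- pointer_tip (a point): Red pointer on a fixed bracket at the base's -x side of the drum, 54 mm from the collar's axis, its top 47 mm high (below the collar's rim). The bracket reaches 62 mm from the axis.

How it is judged:
On the way:
1. the collar is loosened by two full turns (value of joint collar between 11.97 and 13.17 rad), for 0.2 s.
At the end, for the whole second after the job is handed in: The collar stands within 0.6 rad of two full turns (11.97 to 13.17 rad), the carriage is within 2.5 mm of its end stop (travel over 33.5 mm), and the red-lidded cup stands upright (within 0.15 rad) and at rest in the carriage's well (all of step 1 and value of joint carriage above 0.0335 m and z of red_cup_mid in the frame of carriage_face below 0.014 m and angle between red_cup_mid's own z axis and vertical below 0.15 rad and linear speed of red_cup below 0.02 m/s); the robot touches nothing.
It fails at once if the red-lidded cup is lifted or tipped in its well (z of red_cup_mid in the frame of carriage_face above 0.02 m or angle between red_cup_mid's own z axis and vertical above 0.3 rad).
It fails at once if the fingers handle the red-lidded cup (more than 2 N) (contact force between the fingers and red_cup above 2 N).
It fails at once if the glucose meter is shifted by more than 20 mm (distance of meter_mid from where it was at the start of the episode above 0.02 m).
It fails at once if the yellow-lidded cup is shifted by more than 20 mm (distance of yellow_cup_mid from where it was at the start of the episode above 0.02 m).
It also fails if it takes over 72 s, if anything falls off the work surface, if the arm or the gripper's body presses on something with over 40 N, if the wrist force passes 120 N, or if a joint passes its speed limit or range.

### The arm

A 6-joint arm with a two-finger parallel gripper is mounted at the origin on a cart in front of the work surface, level with it; the furniture and walls round the work are solid. World frame = base frame: x ahead of the robot, y to its left, z up, the work surface at z = 0. Lengths are in m, angles in rad, forces in N, time in s.
With the tool pointing down it reaches from about 0.4 to 0.825 m from the base axis. Payload 7 kg.
Tool frame: the origin (TCP) lies midway between the tips of the shut fingers; the grasp point (between the pads) lies arm.hold_point_z behind it (arm.hold_point_z is the distance from the TCP to the grasp point, in m); z points along the fingers, y is the line along which they close (so a half turn about z gives the same grasp; the last joint's range is limited). The gripper opens to 88 mm and grips with 3 to 60 N. Pads are 19 mm wide; open, the fingers measure 130 mm over their backs; the gripper's body (78 mm by 193 mm) begins 47 mm behind the grasp point.
Start: joints at [1.465, 0.359, 0.012, 0, -1.224, -0.288], TCP at [0.259, 0.623, 0.202] pointing down, gripper open.
Joint ranges: [-3.07, 3.07], [-1.43, 2.12], [-1.02, 1.25], [-3.03, 1.67], [-3.05, -0], [-3.03, 3.03]. Speed limits (rad/s): [2.39, 2.39, 3.01, 3.14, 3.14, 3.14].

### API

Orientations are given as [roll, pitch, yaw] about the fixed x, y, z axes, in that order (R = Rz(yaw) Ry(pitch) Rx(roll)).
In Python, from station import arm gives the robot as it stands.
- The arm moves only by the shell command python3 -m crank 'ROWS' [OPENING] [FORCE]. ROWS is JSON, a list that holds one entry, the list of rows, each a list of 4 numbers: the shift along the tool's x, y, z in units of 25 mm (1.0 is 25 mm), then the turn about the tool's z in units of 5 degrees (1.0 is 5 degrees). A call has 1 to 12 rows; each row is the pose to reach, as a shift and turn from the pose commanded when the call began, along the tool's axes at that moment; what a row does not reach only later rows make up. A row lasts 1/8 s, in which the tool goes at most 62.5 mm and 10.7 degrees, less where a joint would pass 70% of its speed; a pose out of reach is approached as far as the arm can. A call with a gripper value outside its range is refused whole. OPENING is the closure, from 0 (fully open) to 1 (shut), set as the call begins (- or left out, the last holds). The fingers move at their own pace and stop on an object; FORCE is the grip in N (left out, the last holds). Time passes only in rows, so rows that repeat a pose let the fingers close. It gives the time, the measured TCP pose, the force, the opening and the grip force at its end, in the units of the state.
- arm.get_state(): the state, without advancing time (a new reading comes with each control period).
- arm.grab_frame(name): name is "scene" or "top" or "wrist"; returns (picture, depth): 400x640x3 uint8, red, green, blue; 400x640 float32, m along the optical axis (not along the pixel's ray), 0 where there is no reading.
- arm.get_calibration(name): a dict with "mtx" (3x3 intrinsics, pixels), "k1" (the pictures are not rectified: a ray, as slopes to the right and down, at radius r is drawn at 1 + k1 r^2 times it, then the intrinsics apply), "R" (3x3) and "t" (3): a world point X has camera coordinates R X + t; the wrist camera has in their place "mount" (4x4, takes a point from camera to tool coordinates, whose origin is the TCP and whose axes are the flange's). Camera axes: x right, y down, z forward; pixel columns grow to the right and rows downward; lengths in m; the calibration is good to about 2 mm. A picture is of the moment at which its call begins: read the wrist's pose just before it. get_calibration takes no time and is no camera call.
- arm.job_done(): hands the job in; it is judged then, once.
Trained networks look in the newest picture that a camera, given by its name, has taken for a name from the list of things; names that differ only in an ending like _2 or _b are one class to them, and where a whole thing is asked for, a point or a joint stands for the part that bears it (a point fixed in the world has none). Each returns a list of dicts, best first, with "score" (0 to 1); they miss things now and then, are a little off and sometimes report something else, mostly with a low value. They report only what shows in the picture. A call takes as long as a camera call.
- arm.recognise(thing, camera): "extent" ([left, top, width, height] in pixels, round what is visible of it).
- arm.trace(thing, camera): "mask" (400x640 bool, what is visible of it) and "extent" ([left, top, width, height] in pixels, round what is visible of it).
The state is a dict: "t": time; "q": joint angles; "qd": joint speeds; "joint_efforts": joint torques, N m; "eef_pos": TCP position; "ee_rot": TCP orientation; "force": force on the tool from outside, world axes, zero at the start; "moment": the same for the moment, N m; "width": finger opening in m; "gripper_force": force on a finger pad.
Only numpy, scipy, OpenCV 4.12 (cv2) and the standard library are available. Lean on these libraries where they do the work, as an engineer would, in place of code of your own. Each camera call takes 0.05 s, during which the arm holds its last target. There are 200 camera calls.

## Working session

There is one attempt and no reset: what is moved stays moved. The work goes in short steps, Python scripts to look and compute and a shell command to move; the robot and the scene stay as the last step left them, time stands still between calls to the robot, and variables do not carry over. Pictures are saved under pics/ and viewed, at most 10 in all, crops included, and the job is handed in when it is done.

```bash
mkdir -p pics; ls
cat > h.py <<'E'
import numpy as np,cv2
from station import arm
def grab(n,save=None):
    p,d=arm.grab_frame(n)
    if save: cv2.imwrite('pics/'+save,p[:,:,::-1])
    return p,d
def rays(n,uv):
    c=arm.get_calibration(n);K=np.array(c['mtx'])
    uv=np.atleast_2d(uv).astype(float)
    pd=np.c_[(uv[:,0]-K[0,2])/K[0,0],(uv[:,1]-K[1,2])/K[1,1]]
    p=pd.copy()
    for _ in range(10): p=pd/(1+c['k1']*(p**2).sum(1,keepdims=True))
    return np.c_[p,np.ones(len(p))],np.array(c['R']),np.array(c['t'])
def world(n,uv,depth):
    r,R,t=rays(n,uv); return (r*np.atleast_1d(depth)[:,None]-t)@R
def atz(n,uv,z):
    r,R,t=rays(n,uv); o=-t@R; w=r@R; return o+w*((z-o[2])/w[:,2:3])
E
python3 - <<'E'
from h import *
s=arm.get_state();print(s['t'],s['eef_pos'],s['ee_rot'],s['width'])
for n in ['top','scene']:
    p,d=grab(n,n+'0.png')
    for th in ['slide_base','collar','collar_mark','carriage','red_cup','meter_mid','yellow_cup_mid','pointer_tip']:
        r=arm.trace(th,n)
        if r:
            m=r[0]['mask']&(d>0);v,u=np.nonzero(m)
            w=world(n,np.c_[u,v],d[v,u]) if len(u) else np.zeros((1,3))
            print(n,th,round(r[0]['score'],2),r[0]['extent'],np.median(w,0).round(3),w.min(0).round(3),w.max(0).round(3))
        else: print(n,th,'none')
E
```

```text
pics
0.0 [0.25885599 0.62280563 0.20111044] [ 3.13989022e+00 -1.95961695e-04 -3.93931884e-01] 0.08732208615527207
top slide_base 0.71 [220.9, 119.0, 62.8, 130.3] [0.517 0.204 0.041] [ 0.386  0.136 -0.003] [0.703 0.292 0.093]
top collar 0.6 [233.6, 199.2, 42.5, 36.8] [0.444 0.192 0.071] [0.404 0.152 0.012] [0.491 0.245 0.076]
top collar_mark 0.97 [235.2, 199.7, 42.9, 38.6] [0.444 0.191 0.071] [0.402 0.148 0.012] [0.491 0.245 0.092]
top carriage 0.62 [223.7, 134.7, 47.1, 68.4] [0.556 0.211 0.054] [ 0.489  0.173 -0.003] [0.654 0.29  0.072]
top red_cup 0.76 [229.0, 138.7, 31.4, 32.9] [0.581 0.223 0.091] [0.555 0.195 0.016] [0.624 0.261 0.096]
top meter_mid 0.56 [324.0, 221.8, 25.3, 44.0] [0.398 0.017 0.017] [ 0.35  -0.013 -0.003] [0.448 0.046 0.023]
top yellow_cup_mid 0.86 [381.1, 206.1, 26.1, 27.2] [ 0.449 -0.104  0.071] [ 0.421 -0.153 -0.003] [ 0.491 -0.075  0.076]
top pointer_tip none
scene slide_base 0.9 [247.7, 155.7, 114.0, 75.2] [0.512 0.183 0.034] [ 0.384  0.133 -0.531] [0.931 1.089 0.092]
scene collar 0.55 [260.7, 182.0, 36.9, 22.8] [0.438 0.173 0.07 ] [ 0.4    0.146 -0.001] [0.521 0.295 0.074]
scene collar_mark 0.55 [258.5, 179.4, 40.8, 24.7] [0.438 0.173 0.07 ] [ 0.4    0.146 -0.001] [0.521 0.295 0.076]
scene carriage 0.88 [298.0, 163.1, 51.9, 36.1] [0.559 0.193 0.043] [0.483 0.167 0.011] [0.672 0.284 0.058]
scene red_cup none
scene meter_mid 0.87 [265.1, 247.0, 50.1, 29.4] [0.394 0.006 0.016] [ 0.349 -0.016  0.002] [0.443 0.041 0.021]
scene yellow_cup_mid 0.81 [325.0, 258.8, 35.8, 43.8] [ 0.443 -0.12   0.069] [ 0.419 -0.138 -0.001] [ 0.479 -0.078  0.074]
scene pointer_tip 0.88 [250.0, 156.1, 116.0, 69.9] [0.517 0.184 0.034] [ 0.385  0.133 -0.536] [1.022 1.087 0.092]
```

Run:
```python
from h import *
p,d=grab('top')
v,u=np.mgrid[90:270,200:420];v=v.ravel();u=u.ravel()
w=world('top',np.c_[u,v],d[v,u]);ok=d[v,u]>0
def circ(m,nm):
    q=w[m][:,:2].astype(np.float32)
    c,r=cv2.minEnclosingCircle(q); print(nm,len(q),q.mean(0).round(4),np.round(c,4),round(r,4),((np.percentile(q,1,0)+np.percentile(q,99,0))/2).round(4),w[m][:,2].mean().round(4))
near=lambda x,y,r:np.hypot(w[:,0]-x,w[:,1]-y)<r
z=w[:,2]
circ(ok&near(.444,.195,.06)&(z>.066)&(z<.08),'collar')
circ(ok&near(.444,.195,.03)&(z>.085)&(z<.1),'spindle')
circ(ok&near(.581,.223,.05)&(z>.084),'lid')
b=ok&near(.56,.21,.1)&(z>.05)&(z<.06);print('carr',cv2.minAreaRect(w[b][:,:2].astype(np.float32)))
b=ok&near(.53,.21,.22)&(z>.008)&(z<.018)&(w[:,1]>.1);print('plate',cv2.minAreaRect(w[b][:,:2].astype(np.float32)))
b=ok&near(.65,.24,.06)&(z>.04)&(z<.05);print('stop',w[b].mean(0))
cv2.imwrite('pics/t1.png',cv2.resize(p[100:265,200:420,::-1],None,fx=3.6,fy=3.6,interpolation=cv2.INTER_CUBIC))
q,_=grab('scene');cv2.imwrite('pics/s1.png',q[:,:,::-1])
```

```text
collar 1066 [0.4454 0.1936] [0.4457 0.1937] 0.046 [0.4456 0.1939] 0.0709
spindle 88 [0.446  0.1939] [0.4465 0.1938] 0.011 [0.4463 0.1941] 0.0902
lid 624 [0.5845 0.2244] [0.5854 0.2255] 0.031 [0.5854 0.224 ] 0.0915
carr ((0.5514768362045288, 0.21798241138458252), (0.16308064758777618, 0.09237504005432129), 12.70136547088623)
plate ((0.5080102682113647, 0.2081756293773651), (0.35356786847114563, 0.1004418134689331), 12.721280097961426)
stop [0.6737129  0.244234   0.04522536]
```

View pics/t1.png

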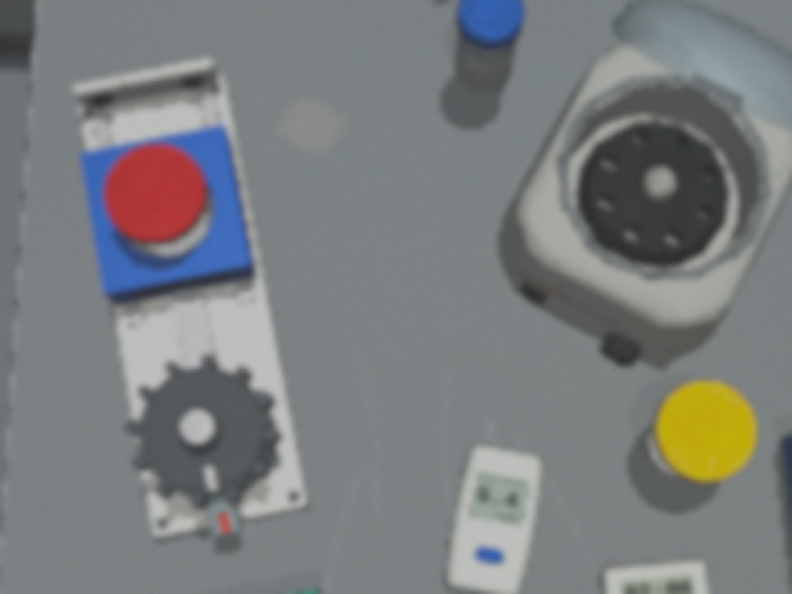

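View pics/s1.png

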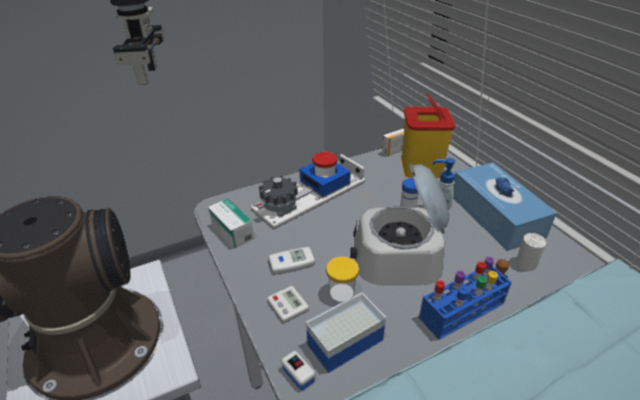

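The top view shows the collar at about (205,430) in the crop, with its mark at (210,478) and the red pointer at (225,523). The carriage is at (168,212) with the red lid at (155,192). The right side of the slide is free. Next I'll shut the fingers and check the fingertip shape.

```bash
python3 -m crank '[[[0,0,0,0],[0,0,0,0],[0,0,0,0],[0,0,0,0],[0,0,0,0],[0,0,0,0]]]' 1 10
python3 - <<'E'
from h import *
s=arm.get_state();print(arm.hold_point_z,s['t'],s['width'],s['eef_pos'],s['force'])
c=arm.get_calibration('wrist');print(c)
p,d=grab('wrist','w1.png')
E
```

```text
t: 1.75
eef_pos: [0.259, 0.6233, 0.202]
ee_rot: [3.142, 0.0, -0.394]
force: [0.0, 0.6, 0.3]
width: 0.0332
gripper_force: 0.0
0.0188 1.75 0.03319936669280534 [0.25899387 0.62331371 0.2020424 ] [0.04771939 0.5800208  0.28927633]
{'mtx': array([[287.83223658,   0.        , 316.4413587 ],
       [  0.        , 287.83223658, 197.02539224],
       [  0.        ,   0.        ,   1.        ]]), 'k1': -0.03415115596494753, 'mount': array([[ 5.39435928e-04, -9.52211241e-01, -3.05439783e-01,
         8.18393932e-02],
       [ 9.99999836e-01,  4.54178369e-04,  3.50190437e-04,
        -1.27524918e-03],
       [-1.94731128e-04, -3.05439921e-01,  9.52211330e-01,
        -1.82995291e-01],
       [ 0.00000000e+00,  0.00000000e+00,  0.00000000e+00,
         1.00000000e+00]])}
```

View pics/w1.png

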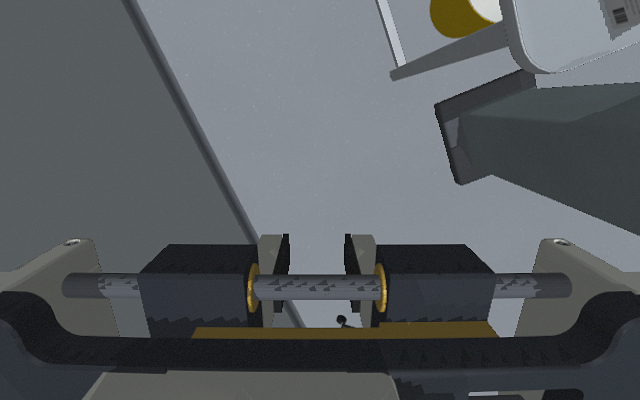

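The fingers aren't shut yet, and they extend along the tool's y. The wrist camera sits on the tool's +x side. I'll write a row calculator for a stroke made with one finger corner.

```bash
cat > plan.py <<'E'
from h import *
A=np.array([.446,.194]); SL=np.radians(12.6); B=SL-np.pi/2
HX,HY=.0095,.021
def ex(y): return np.array([np.cos(y),np.sin(y)])
def ey(y): return np.array([np.sin(y),-np.cos(y)])
def tcp(phi,r,yawoff):   # degrees; corner (-HX,-HY) at polar (B+phi, r)
    y=np.radians(-40.4+yawoff); b=B+np.radians(phi)
    return A+r*np.array([np.cos(b),np.sin(b)])+HX*ex(y)+HY*ey(y), y
def row(p0,y0,z0,p,y,z):
    d=p-p0; return np.round([d@ex(y0)/.025,d@ey(y0)/.025,-(z-z0)/.025,-np.degrees((y-y0+np.pi)%(2*np.pi)-np.pi)/5],2).tolist()
E
python3 - <<'E'
from plan import *
s=arm.get_state();p0=s['eef_pos'][:2];y0=s['ee_rot'][2];z0=s['eef_pos'][2]
P,Y=tcp(-37,.054,-17.5)
print('stage',P,np.degrees(Y),row(p0,y0,z0,P,Y,.054))
st=[(-33,.047,-16),(-27,.042,-13),(-14,.0415,-7),(-1,.0415,0),(12,.0415,6),(25,.0415,12),(37,.0415,17.5),(37,.056,9),(10,.056,0),(-15,.056,-9),(-37,.054,-17.5),(-37,.054,-17.5)]
for a in st:
    p,y=tcp(*a);print(a,row(P,Y,0,p,y,0))
E
```

```text
stage [0.41095109 0.12561605] -57.9 [13.25, 16.05, 5.92, 7.07]
(-33, 0.047, -16) [-0.03, -0.32, 0.0, -0.3]
(-27, 0.042, -13) [0.03, -0.61, 0.0, -0.9]
(-14, 0.0415, -7) [0.34, -0.97, 0.0, -2.1]
(-1, 0.0415, 0) [0.6, -1.37, 0.0, -3.5]
(12, 0.0415, 6) [0.76, -1.81, 0.0, -4.7]
(25, 0.0415, 12) [0.82, -2.26, 0.0, -5.9]
(37, 0.0415, 17.5) [0.8, -2.67, 0.0, -7.0]
(37, 0.056, 9) [1.28, -2.73, 0.0, -5.3]
(10, 0.056, 0) [1.25, -1.58, 0.0, -3.5]
(-15, 0.056, -9) [0.77, -0.6, 0.0, -1.7]
(-37, 0.054, -17.5) [0.0, 0.0, 0.0, -0.0]
(-37, 0.054, -17.5) [0.0, 0.0, 0.0, -0.0]
```

```bash
python3 -m crank '[[[2,2.4,0.2,1],[4,4.8,0.4,2],[6,7.2,0.6,3],[8,9.6,0.8,4],[10,12,1.2,5],[12,14.5,1.6,6],[13.25,16.05,2,7.07],[13.25,16.05,2,7.07],[13.25,16.05,2,7.07],[13.25,16.05,2,7.07],[13.25,16.05,2,7.07]]]'
python3 - <<'E'
from plan import *
s=arm.get_state();p0=s['eef_pos'][:2];y0=s['ee_rot'][2];z0=s['eef_pos'][2]
P,Y=tcp(-37,.054,-17.5)
print(s['t'],s['width'],row(p0,y0,z0,P,Y,.054))
p,d=grab('wrist','w2.png')
q,_=grab('top')
cv2.imwrite('pics/t2.png',cv2.resize(q[100:265,200:420,::-1],None,fx=3.6,fy=3.6,interpolation=cv2.INTER_CUBIC))
E
```

```text
t: 3.18
eef_pos: [0.4112, 0.1261, 0.1524]
ee_rot: [-3.141, 0.0, -1.011]
force: [-0.8, -0.5, -0.3]
width: 0.0007
gripper_force: 0.0
3.175 0.0006924117374245093 [0.01, 0.02, 3.93, -0.01]
```

View pics/w2.png

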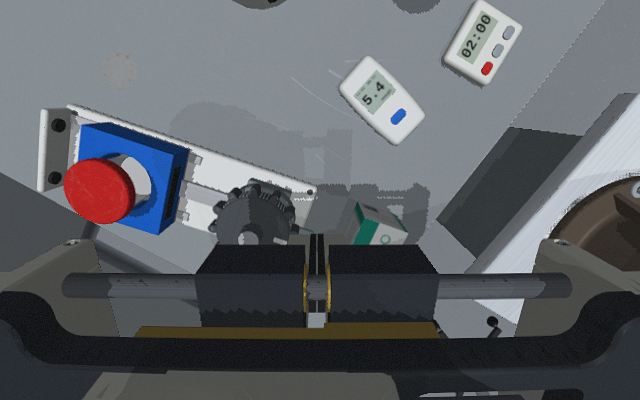

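The wrist view shows the shut fingers at (285–348,235) as a block of about 40 mm. The collar is at (255,215), the carriage at (140,180), and a white-green box at (378,228) by the slide's near end. I'll check that box's location and height before descending.

Run:
```python
from plan import *
p,d=grab('scene')
v,u=np.mgrid[195:250,205:258];v=v.ravel();u=u.ravel()
w=world('scene',np.c_[u,v],d[v,u]);k=(d[v,u]>0)&(w[:,2]>.02)&(w[:,2]<.12)&(w[:,0]>.2)
q=w[k];print(len(q),q.min(0).round(3),q.max(0).round(3),np.percentile(q,[5,95],0).round(3))
t=q[q[:,2]>np.percentile(q[:,2],95)-.006];print(cv2.boxPoints(cv2.minAreaRect(t[:,:2].astype(np.float32))).round(3))
```

```text
1150 [0.284 0.112 0.02 ] [0.39  0.224 0.057] [[0.289 0.116 0.024]
 [0.347 0.212 0.055]]
[[0.28  0.216]
 [0.302 0.11 ]
 [0.354 0.121]
 [0.333 0.227]]
```

The box is 55 mm high and stays clear of the path. Descending, then the first stroke.

```bash
python3 -m crank '[[[0.01,0.02,2,0],[0.01,0.02,3.93,0],[0.01,0.02,3.93,0],[0.01,0.02,3.93,0]]]'; python3 -m crank '[[[-0.03,-0.32,0,-0.3],[0.03,-0.61,0,-0.9],[0.34,-0.97,0,-2.1],[0.6,-1.37,0,-3.5],[0.76,-1.81,0,-4.7],[0.76,-1.81,0,-4.7]]]';python3 - <<'E'
from plan import *
s=arm.get_state();print(s['t'],s['eef_pos'],np.degrees(s['ee_rot'][2]),s['force'],tcp(12,.0415,6))
q,_=grab('top')
cv2.imwrite('pics/t3.png',cv2.resize(q[150:265,200:330,::-1],None,fx=5,fy=5,interpolation=cv2.INTER_CUBIC))
E
```

```text
t: 3.82
eef_pos: [0.4115, 0.1262, 0.0552]
ee_rot: [-3.141, -0.0, -1.009]
force: [0.9, 0.4, -0.1]
width: 0.0004
gripper_force: 0.0
t: 4.58
eef_pos: [0.4607, 0.1341, 0.0551]
ee_rot: [-3.139, -0.001, -0.601]
force: [-0.8, -0.8, -0.4]
width: 0.0003
gripper_force: 0.0
4.575 [0.46074068 0.13407807 0.05509657] -34.42406504297161 [-0.78149104 -0.83995028 -0.35283206] (array([0.45924992, 0.13357213]), np.float64(-0.6003932626860493))
```

View pics/t3.png

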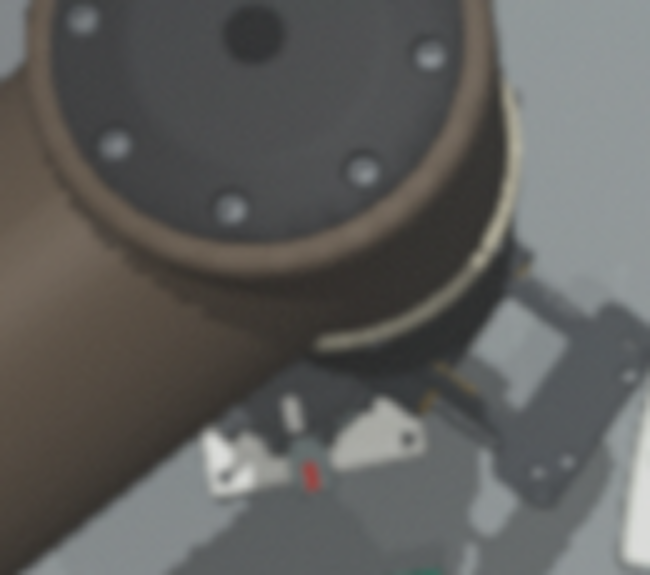

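The mark at (290,412) is still by the pointer at (312,478), so no rib was caught. I'll measure the real fingertip with the wrist depth image.

Run:
```python
from plan import *
p,d=grab('wrist')
c=arm.get_calibration('wrist');K=c['mtx'];M=np.array(c['mount'])
v,u=np.mgrid[180:345,270:362];v=v.ravel();u=u.ravel();D=d[v,u]
P=np.c_[(u-K[0,2])/K[0,0],(v-K[1,2])/K[1,1],np.ones(len(u))]*D[:,None]
T=P@M[:3,:3].T+M[:3,3]
k=(D>0)&(abs(T[:,1])<.03)&(abs(T[:,0])<.02);T=T[k]
for a in np.arange(-.07,.02,.005):
    b=T[(T[:,2]>=a)&(T[:,2]<a+.005)]
    if len(b): print(round(a,3),len(b),b.min(0)[:2].round(4),b.max(0)[:2].round(4))
cv2.imwrite('pics/w3.png',cv2.resize(p[170:330,220:420,::-1],None,fx=4,fy=4,interpolation=cv2.INTER_NEAREST)[:600])
```

```text
-0.07 75 [-0.0133 -0.0049] [0.0092 0.0032]
-0.065 108 [ 0.0073 -0.0064] [0.0103 0.0047]
-0.06 110 [ 0.0076 -0.0066] [0.0105 0.0049]
-0.055 77 [ 0.0075 -0.0066] [0.0101 0.0049]
-0.05 79 [ 0.0053 -0.007 ] [0.01   0.0053]
-0.045 203 [ 0.0019 -0.0164] [0.0105 0.0148]
-0.04 230 [ 0.0075 -0.0168] [0.0104 0.0152]
-0.035 187 [ 0.0077 -0.0167] [0.0105 0.0151]
-0.03 61 [ 0.0073 -0.0164] [0.0099 0.014 ]
-0.025 3 [ 0.0074 -0.0042] [ 0.0075 -0.0029]
-0.015 8 [-0.0058 -0.0231] [-0.0049 -0.0204]
-0.01 19 [-0.0085 -0.0258] [-0.0052 -0.0205]
-0.005 29 [-0.0108 -0.0298] [-0.0053 -0.0204]
0.0 19 [-0.0119 -0.0296] [-0.0053 -0.0209]
0.005 19 [-0.0138 -0.0299] [-0.0095 -0.0269]
0.01 39 [-0.0129 -0.03  ] [-0.0083 -0.023 ]
0.015 34 [-0.0125 -0.0299] [-0.0082 -0.0204]
```

View pics/w3.png

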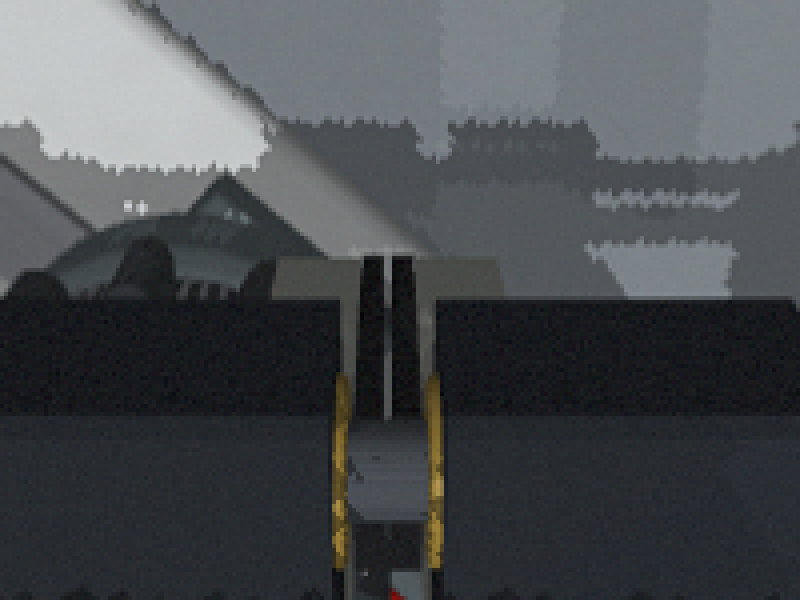

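Run:
```python
from plan import *
s=arm.get_state();yw=s['ee_rot'][2];tp=s['eef_pos']
p,d=grab('wrist')
c=arm.get_calibration('wrist');K=c['mtx'];M=np.array(c['mount'])
def tw(u,v):
    D=d[v,u];P=np.array([(u-K[0,2])/K[0,0],(v-K[1,2])/K[1,1],1])*D
    T=M[:3,:3]@P+M[:3,3]
    return D,T.round(4),np.r_[tp[:2]+T[0]*ex(yw)+T[1]*ey(yw),tp[2]-T[2]].round(4)
for uv in [(500,60),(300,60),(255,238),(262,225),(295,236),(295,240),(340,236),(313,236),(280,215)]: print(uv,*tw(*uv))
q,ds=grab('scene')
v,u=np.mgrid[100:260,180:400];v=v.ravel();u=u.ravel()
w=world('scene',np.c_[u,v],ds[v,u])
k=(ds[v,u]>0)&(np.hypot(w[:,0]-tp[0],w[:,1]-tp[1])<.035)&(w[:,2]>.02)
for a in np.arange(.02,.16,.01):
    b=w[k&(w[:,2]>=a)&(w[:,2]<a+.01)]
    if len(b):
        e=b[:,:2]-tp[:2]; print(round(a,2),len(b),'x',(e@ex(yw)).min().round(3),(e@ex(yw)).max().round(3),'y',(e@ey(yw)).min().round(3),(e@ey(yw)).max().round(3))
cv2.imwrite('pics/s2.png',cv2.resize(q[110:260,220:400,::-1],None,fx=4,fy=4,interpolation=cv2.INTER_CUBIC))
```

```text
(500, 60) 0.21427786 [0.1134 0.1357 0.0522] [ 0.4758 -0.0427  0.0023]
(300, 60) 0.2140581 [ 0.1133 -0.0132  0.052 ] [0.5601 0.08   0.0026]
(255, 238) 0.18868898 [-0.0016 -0.0411 -0.0115] [0.4813 0.1682 0.066 ]
(262, 225) 0.22064319 [-0.0062 -0.0426  0.0206] [0.4784 0.172  0.034 ]
(295, 236) 0.16540843 [ 0.0098 -0.0132 -0.0323] [0.4749 0.1387 0.0868]
(295, 240) 0.16060711 [ 0.0097 -0.0128 -0.0374] [0.4746 0.1385 0.0919]
(340, 236) 0.16691673 [ 0.0091  0.0128 -0.031 ] [0.4596 0.1177 0.0855]
(313, 236) 0.17138635 [ 0.0072 -0.0029 -0.0269] [0.4669 0.1317 0.0814]
(280, 215) 0.24047229 [-0.0062 -0.0313  0.0414] [0.472  0.1627 0.0131]
0.02 49 x -0.034 -0.002 y -0.034 0.002
0.03 53 x -0.034 -0.006 y -0.034 -0.002
0.04 44 x -0.034 -0.006 y -0.028 -0.001
0.05 37 x -0.033 -0.005 y -0.022 -0.001
0.06 33 x -0.034 -0.019 y -0.012 0.0
0.07 4 x -0.032 0.007 y -0.006 0.015
0.08 32 x -0.011 0.011 y 0.008 0.018
0.09 1 x 0.01 0.01 y 0.018 0.018
0.16 153 x -0.033 0.033 y -0.025 0.035
```

View pics/s2.png

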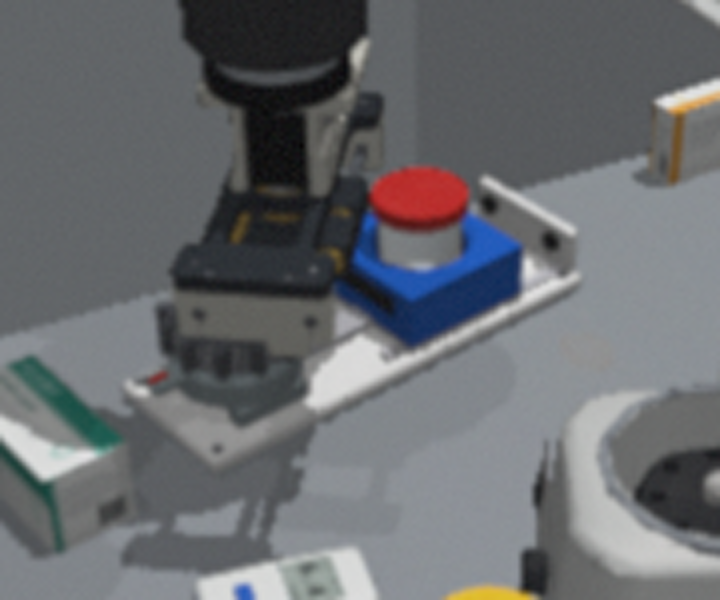

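Both cameras put the visible fingertips about 26 mm above the reported TCP, so the finger passed over the collar without touching it. I'll check the gripper body's lower edge before going lower.

Run:
```python
from plan import *
s=arm.get_state();yw=s['ee_rot'][2];tp=s['eef_pos']
q,ds=grab('scene')
v,u=np.mgrid[165:203,258:310];v=v.ravel();u=u.ravel()
w=world('scene',np.c_[u,v],ds[v,u]);e=w[:,:2]-tp[:2]
X,Y,Z=e@ex(yw),e@ey(yw),w[:,2]-tp[2]
for r in range(170,203,3):
    k=(v==r)&(u%6==0)&(ds[v,u]>0)
    print(r,' '.join(f'({x*1e3:.0f},{y*1e3:.0f},{z*1e3:.0f})' for x,y,z in zip(X[k],Y[k],Z[k])))
```

```text
170 (-356,-902,-518) (-333,-920,-528) (-38,35,112) (-20,56,126) (-13,34,112) (-1,32,112) (12,30,112) (24,30,113) (37,30,114)
173 (-359,-904,-536) (-38,77,132) (-27,76,132) (-15,75,132) (-3,75,133) (8,72,132) (20,73,133) (32,70,132) (37,31,107)
176 (-362,-908,-556) (-36,89,133) (-24,86,132) (-13,84,131) (-1,84,132) (11,84,133) (22,82,133) (34,81,133) (37,35,102)
179 (-360,-898,-566) (-33,99,132) (-22,98,133) (-11,95,132) (1,95,133) (13,95,134) (24,92,132) (35,90,132) (37,34,94)
182 (-360,-891,-579) (-35,94,122) (-24,94,123) (-11,97,126) (1,97,127) (12,94,126) (24,94,127) (36,95,128) (8,-125,-25)
185 (-123,-140,-54) (-36,93,115) (-24,94,116) (-12,94,116) (0,96,120) (24,94,120) (35,93,120) (8,-125,-34)
188 (-119,-127,-55) (-38,89,104) (-27,86,103) (-15,85,103) (-2,88,107) (10,87,106) (22,89,109) (35,93,113) (10,-113,-35)
191 (-117,-117,-57) (-40,86,95) (-28,86,96) (-15,87,97) (-2,89,100) (9,87,99) (22,90,102) (33,87,101) (11,-101,-35)
194 (-113,-101,-55) (-70,-12,14) (-27,89,90) (-15,88,90) (-3,88,91) (9,86,91) (21,88,94) (33,86,93) (13,-91,-37)
197 (-110,-90,-56) (-72,-14,3) (-55,-7,10) (-40,-1,15) (-27,-4,14) (-8,15,30) (5,15,31) (1,-74,-35) (14,-82,-40)
200 (-108,-78,-56) (-74,-19,-10) (-56,-6,2) (-28,-8,3) (-17,-19,-4) (-6,-33,-14) (1,-70,-41) (16,-72,-41)
```

The tool is about 25 mm shorter than its reported TCP: the body is at TCP+89 mm, the tips are at TCP+26 mm, and the half-thickness is about 16 mm. I'm replanning with that.

```bash
sed -i 's/HX,HY=.*/HX,HY=.0095,.016/' plan.py
python3 - <<'E'
from plan import *
s=arm.get_state();p0=s['eef_pos'][:2];y0=s['ee_rot'][2];z0=s['eef_pos'][2]
P,Y=tcp(-37,.054,-17.5)
print('stage',P,np.degrees(Y),row(p0,y0,z0,P,Y,.030))
st=[(-33,.047,-16),(-27,.042,-13),(-14,.0415,-7),(-1,.0415,0),(12,.0415,6),(25,.0415,12),(37,.0415,17.5),(37,.056,9),(10,.056,0),(-15,.056,-9),(-37,.054,-17.5)]
for a in st:
    p,y=tcp(*a);print(a,row(P,Y,0,p,y,0))
E
```

```text
stage [0.4151867  0.12827305] -57.9 [-1.33, 1.15, 0.97, 4.69]
(-33, 0.047, -16) [-0.03, -0.32, 0.0, -0.3]
(-27, 0.042, -13) [0.01, -0.61, 0.0, -0.9]
(-14, 0.0415, -7) [0.3, -0.96, 0.0, -2.1]
(-1, 0.0415, 0) [0.54, -1.36, 0.0, -3.5]
(12, 0.0415, 6) [0.68, -1.79, 0.0, -4.7]
(25, 0.0415, 12) [0.73, -2.23, 0.0, -5.9]
(37, 0.0415, 17.5) [0.69, -2.63, 0.0, -7.0]
(37, 0.056, 9) [1.19, -2.71, 0.0, -5.3]
(10, 0.056, 0) [1.19, -1.58, 0.0, -3.5]
(-15, 0.056, -9) [0.74, -0.6, 0.0, -1.7]
(-37, 0.054, -17.5) [0.0, 0.0, 0.0, -0.0]
```

```bash
python3 -m crank '[[[0,0.6,0,2],[-0.7,1.15,0,4],[-1.33,1.15,0,4.69],[-1.33,1.15,0.97,4.69],[-1.33,1.15,0.97,4.69]]]'; python3 -m crank '[[[-0.03,-0.32,0,-0.3],[0.01,-0.61,0,-0.9],[0.3,-0.96,0,-2.1],[0.54,-1.36,0,-3.5],[0.68,-1.79,0,-4.7]]]'; python3 -m crank '[[[0.05,-0.44,0,-1.2],[0.01,-0.84,0,-2.3],[0.51,-0.92,0,-0.6],[0.51,0.21,0,1.2],[0.06,1.19,0,3],[-0.68,1.79,0,4.7],[-0.68,1.79,0,4.7]]]'
cat > mark.py <<'E'
from plan import *
def mark(n='top',turn=0):
    s=arm.get_state(); p,d=grab(n); z=.0725+.003*turn
    v,u=np.mgrid[190:250,225:285] if n=='top' else np.mgrid[165:215,250:310]
    v=v.ravel();u=u.ravel();w=atz(n,np.c_[u,v],z)[:,:2]-A
    r=np.hypot(*w.T); g=p[v,u].astype(float).min(1); dz=world(n,np.c_[u,v],d[v,u])[:,2]
    k=(r>.017)&(r<.037)&(g>95)&(abs(dz-z)<.012)
    ang=np.degrees(np.arctan2(w[k,1],w[k,0]))
    if k.sum():
        m=w[k].T@(g[k]-90); print(n,k.sum(),'mark slide-angle from -x:',np.round((np.degrees(np.arctan2(m[1],m[0]))-12.6-180+180)%360-180,1),'spread',ang.std().round(1))
    vis=(r<.037)&(abs(dz-z)<.012); print(n,'visible',vis.sum(),'of',(r<.037).sum())
    print('t',s['t'],s['eef_pos'].round(4),'F',s['force'].round(1)); return p
if __name__=='__main__':
    for n in ['top','scene']: mark(n)
E
python3 mark.py
```

```text
t: 5.45
eef_pos: [0.4142, 0.1275, 0.0288]
ee_rot: [3.139, -0.0, -1.01]
force: [0.2, -0.3, -0.3]
width: 0.0002
gripper_force: 0.0
t: 6.08
eef_pos: [0.4634, 0.1378, 0.0303]
ee_rot: [-3.141, -0.0, -0.595]
force: [-0.6, -0.7, 0.1]
width: -0.0001
gripper_force: 0.4
t: 6.95
eef_pos: [0.4227, 0.1102, 0.0304]
ee_rot: [-3.141, 0.0, -1.01]
force: [0.6, -0.4, -0.0]
width: 0.0002
gripper_force: 0.0
top visible 0 of 947
t 6.95 [0.4227 0.1102 0.0304] F [ 0.6 -0.4 -0. ]
scene visible 0 of 456
t 7.0 [0.4239 0.1108 0.0306] F [ 0.5 -0.1 -0.1]
```

```bash
python3 -m crank '[[[-0.4,-0.04,0,0],[-0.75,-0.06,0,0],[-0.75,-0.06,0,0]]]'; python3 -m crank '[[[-0.03,-0.32,0,-0.3],[0.01,-0.61,0,-0.9],[0.3,-0.96,0,-2.1],[0.54,-1.36,0,-3.5],[0.68,-1.79,0,-4.7],[0.73,-2.23,0,-5.9],[0.69,-2.63,0,-7],[0.69,-2.63,0,-7]]]'
python3 - <<'E'
from mark import *
for n in ['top','scene']:mark(n)
q,_=grab('top')
p,_=grab('wrist')
cv2.imwrite('pics/m1.png',np.hstack([cv2.resize(q[170:250,210:290,::-1],(400,400),interpolation=cv2.INTER_CUBIC),cv2.resize(p[100:300,200:400,::-1],(400,400))]))
E
```

```text
t: 7.42
eef_pos: [0.4143, 0.1277, 0.0295]
ee_rot: [3.142, -0.0, -1.008]
force: [-0.3, -0.0, 0.2]
width: 0.0004
gripper_force: 0.0
t: 8.43
eef_pos: [0.4799, 0.1476, 0.0293]
ee_rot: [3.141, -0.0, -0.399]
force: [-0.7, -0.6, -0.1]
width: 0.0
gripper_force: 0.0
top 5 mark slide-angle from -x: -74.9 spread 14.5
top visible 577 of 947
t 8.425 [0.4799 0.1476 0.0293] F [-0.7 -0.6 -0.1]
scene visible 215 of 456
t 8.475 [0.4794 0.1473 0.0293] F [-1.2  0.6 -1. ]
```

View pics/m1.png

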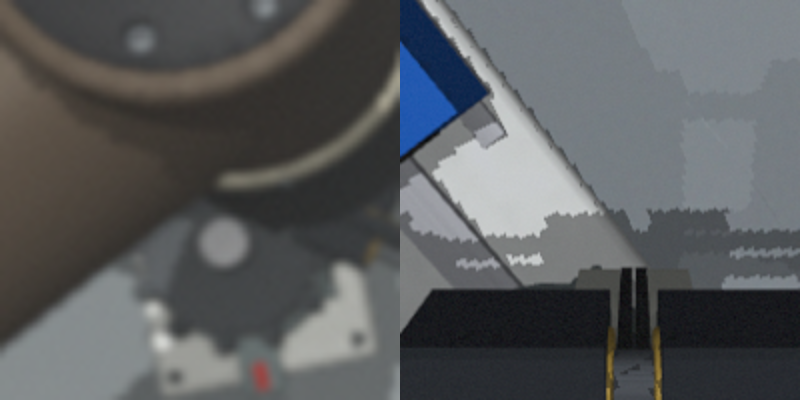

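In the left panel the mark has left the pointer at (260,375) and swung to the right under the gripper, so the rib drive works. I'll compute the return rows from here.

Run:
```python
from plan import *
P,Y=tcp(37,.0415,17.5)
for a in [(37,.056,9),(10,.056,0),(-15,.056,-9),(-37,.054,-17.5)]:
    p,y=tcp(*a);print(a,row(P,Y,0,p,y,0))
```

```text
(37, 0.056, 9) [0.45, 0.22, 0.0, 1.7]
(10, 0.056, 0) [-0.2, 1.16, 0.0, 3.5]
(-15, 0.056, -9) [-1.12, 1.7, 0.0, 5.3]
(-37, 0.054, -17.5) [-2.08, 1.76, 0.0, 7.0]
```

```bash
python3 -m crank '[[[0.45,0.22,0,1.7],[-0.2,1.16,0,3.5],[-1.12,1.7,0,5.3],[-2.08,1.76,0,7],[-2.08,1.76,0,7]]]' | grep -E 'eef|rot'; for i in 1 2; do python3 -m crank '[[[-0.03,-0.32,0,-0.3],[0.01,-0.61,0,-0.9],[0.3,-0.96,0,-2.1],[0.54,-1.36,0,-3.5],[0.68,-1.79,0,-4.7],[0.73,-2.23,0,-5.9],[0.69,-2.63,0,-7],[1.19,-2.71,0,-5.3],[1.19,-1.58,0,-3.5],[0.74,-0.6,0,-1.7],[0,0,0,0],[0,0,0,0]]]' | grep -E 't:|eef|rot|force'; done; python3 mark.py
```

```text
eef_pos: [0.4129, 0.1268, 0.0299]
ee_rot: [-3.141, 0.0, -1.011]
t: 10.75
eef_pos: [0.4142, 0.1273, 0.0297]
ee_rot: [-3.141, 0.0, -1.008]
force: [0.2, 0.9, 0.4]
gripper_force: 0.0
t: 12.25
eef_pos: [0.4146, 0.1274, 0.0296]
ee_rot: [-3.141, -0.0, -1.007]
force: [0.8, 0.5, -0.3]
gripper_force: 0.0
top visible 0 of 947
t 12.25 [0.4146 0.1274 0.0296] F [ 0.8  0.5 -0.3]
scene visible 5 of 456
t 12.3 [0.4154 0.1277 0.0298] F [ 0.6  0.  -0.5]
```

```bash
python3 -m crank '[[[-0.03,-0.32,0,-0.3],[0.01,-0.61,0,-0.9],[0.3,-0.96,0,-2.1],[0.54,-1.36,0,-3.5],[0.68,-1.79,0,-4.7],[0.73,-2.23,0,-5.9],[0.69,-2.63,0,-7],[0.69,-2.63,0,-7]]]' | grep -E 't:|eef|rot'
python3 - <<'E'
from mark import *
p=mark('top',.7);mark('scene',.7)
cv2.imwrite('pics/m2.png',cv2.resize(p[180:250,215:285,::-1],(560,560),interpolation=cv2.INTER_CUBIC))
E
```

```text
t: 13.35
eef_pos: [0.4804, 0.1477, 0.0292]
ee_rot: [3.141, -0.0, -0.398]
top 33 mark slide-angle from -x: -61.0 spread 10.9
top visible 586 of 955
t 13.35 [0.4804 0.1477 0.0292] F [-0.2 -1.6 -0.6]
scene 10 mark slide-angle from -x: -57.7 spread 4.3
scene visible 220 of 454
t 13.4 [0.4797 0.1474 0.0291] F [-1.1  0.1 -0.1]
```

View pics/m2.png

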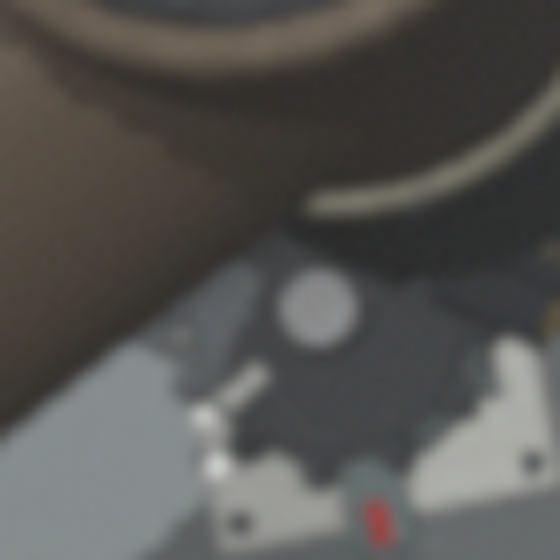

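The mark is at (245,388), about 60° short of the pointer at (378,520), so the collar stands at about 300° and each stroke gives 60°. Seven more strokes reach 720°.

```bash
python3 -m crank '[[[0.45,0.22,0,1.7],[-0.2,1.16,0,3.5],[-1.12,1.7,0,5.3],[-2.08,1.76,0,7],[-2.08,1.76,0,7]]]' | grep -E 'eef|rot'; python3 -m crank '[[[-0.03,-0.32,0,-0.3],[0.01,-0.61,0,-0.9],[0.3,-0.96,0,-2.1],[0.54,-1.36,0,-3.5],[0.68,-1.79,0,-4.7],[0.73,-2.23,0,-5.9],[0.69,-2.63,0,-7],[0.69,-2.63,0,-7]]]' | grep -E 't:|eef|rot'; python3 -c "
from mark import *
mark('top',1);mark('scene',1)"
```

```text
eef_pos: [0.4129, 0.1268, 0.0298]
ee_rot: [-3.141, 0.0, -1.011]
t: 15.08
eef_pos: [0.4802, 0.1477, 0.0292]
ee_rot: [3.141, -0.0, -0.398]
top 32 mark slide-angle from -x: -1.5 spread 81.1
top visible 587 of 959
t 15.075 [0.4802 0.1477 0.0292] F [-0.6 -0.3  0.5]
scene 13 mark slide-angle from -x: -0.5 spread 85.0
scene visible 220 of 455
t 15.125 [0.4796 0.1474 0.0292] F [-1.2 -0.8  0.8]
```

One full turn is confirmed. Now six more strokes.

```bash
python3 -m crank '[[[0.45,0.22,0,1.7],[-0.2,1.16,0,3.5],[-1.12,1.7,0,5.3],[-2.08,1.76,0,7],[-2.08,1.76,0,7]]]' | grep -E 'eef|rot'; for i in 1 2 3 4; do python3 -m crank '[[[-0.03,-0.32,0,-0.3],[0.01,-0.61,0,-0.9],[0.3,-0.96,0,-2.1],[0.54,-1.36,0,-3.5],[0.68,-1.79,0,-4.7],[0.73,-2.23,0,-5.9],[0.69,-2.63,0,-7],[1.19,-2.71,0,-5.3],[1.19,-1.58,0,-3.5],[0.74,-0.6,0,-1.7],[0,0,0,0],[0,0,0,0]]]' | grep -E 't:|eef|rot|force'; done;  python3 -m crank '[[[-0.03,-0.32,0,-0.3],[0.01,-0.61,0,-0.9],[0.3,-0.96,0,-2.1],[0.54,-1.36,0,-3.5],[0.68,-1.79,0,-4.7],[0.73,-2.23,0,-5.9],[0.69,-2.63,0,-7],[0.69,-2.63,0,-7]]]' | grep -E 't:|eef|rot'; python3 -c "
from mark import *
mark('top',1.83);mark('scene',1.83)"
```

```text
eef_pos: [0.4128, 0.1269, 0.0298]
ee_rot: [-3.141, 0.0, -1.011]
t: 17.3
eef_pos: [0.4139, 0.1273, 0.0296]
ee_rot: [-3.141, 0.0, -1.008]
force: [0.0, -0.2, -0.5]
gripper_force: 0.0
t: 18.8
eef_pos: [0.4143, 0.1275, 0.0296]
ee_rot: [-3.141, -0.0, -1.007]
force: [-0.2, 0.5, -1.0]
gripper_force: 0.0
t: 20.3
eef_pos: [0.4144, 0.1275, 0.0296]
ee_rot: [-3.141, -0.0, -1.007]
force: [0.4, -0.4, -1.1]
gripper_force: 0.0
t: 21.8
eef_pos: [0.4144, 0.1275, 0.0296]
ee_rot: [-3.141, -0.0, -1.007]
force: [0.6, -0.7, 0.2]
gripper_force: 0.0
t: 22.8
eef_pos: [0.4805, 0.1478, 0.0291]
ee_rot: [3.141, -0.0, -0.397]
top 29 mark slide-angle from -x: -58.8 spread 7.7
top visible 621 of 961
t 22.8 [0.4805 0.1478 0.0291] F [-0.6  0.2 -0.3]
scene 15 mark slide-angle from -x: -76.6 spread 31.6
scene visible 247 of 458
t 22.85 [0.4798 0.1475 0.0291] F [0.4 0.2 0.6]
```

The collar is at about 660°, so one last stroke remains.

```bash
python3 -m crank '[[[0.45,0.22,0,1.7],[-0.2,1.16,0,3.5],[-1.12,1.7,0,5.3],[-2.08,1.76,0,7],[-2.08,1.76,0,7]]]' | grep -E 'eef|rot'; python3 -m crank '[[[-0.03,-0.32,0,-0.3],[0.01,-0.61,0,-0.9],[0.3,-0.96,0,-2.1],[0.54,-1.36,0,-3.5],[0.68,-1.79,0,-4.7],[0.73,-2.23,0,-5.9],[0.69,-2.63,0,-7],[0.69,-2.63,0,-7]]]' | grep -E 't:|eef|rot'
python3 - <<'E'
from mark import *
mark('top',2);mark('scene',2)
s=arm.get_state();p0=s['eef_pos'][:2];y0=s['ee_rot'][2];z0=s['eef_pos'][2]
print('out',row(p0,y0,z0,tcp(37,.060,17.5)[0],y0,z0))
X=np.array([np.cos(SL),np.sin(SL)])
# push pose: tool x along slide x, fingers' +x face to the carriage
for k in (.072,.1235): print(k,A+k*X,row(p0,y0,z0,A+k*X,SL,.020))
print(row(A,SL,0,A+(.0505)*X,SL,0), s['q'])
E
```

```text
eef_pos: [0.4127, 0.127, 0.0298]
ee_rot: [-3.141, 0.0, -1.01]
t: 24.52
eef_pos: [0.4799, 0.1478, 0.0292]
ee_rot: [3.141, -0.0, -0.398]
top 29 mark slide-angle from -x: 0.8 spread 54.8
top visible 632 of 963
t 24.525 [0.4799 0.1478 0.0292] F [ 0.4 -0.7 -0.4]
scene 17 mark slide-angle from -x: -19.0 spread 119.4
scene visible 238 of 455
t 24.575 [0.4793 0.1474 0.0292] F [-0.8 -0.3  0.1]
out [0.73, 0.15, -0.0, -0.0]
0.072 [0.51626601 0.20970631] [0.4, -2.88, 0.37, -7.11]
0.1235 [0.56652572 0.22094069] [2.08, -4.08, 0.37, -7.11]
[2.02, 0.0, 0.0, -0.0] [ 6.91191227e-01  2.63354108e-01 -5.85317674e-01 -2.68776104e-05
 -7.22536139e-01  4.79063891e-01]
```

The collar stands at two full turns. Next I retreat outward, rise, and move over the gap.

```bash
python3 -m crank '[[[0.4,0.1,0,0],[0.8,0.15,0,0],[0.8,0.15,-1.5,0],[0.8,0.1,-3,-1.5],[0.7,-1,-3,-3.4],[0.5,-2,-3,-5.3],[0.4,-2.88,-3,-7.11],[0.4,-2.88,-3,-7.11],[0.4,-2.88,-3,-7.11]]]'
python3 - <<'E'
from mark import *
s=arm.get_state();p0=s['eef_pos'][:2];y0=s['ee_rot'][2];z0=s['eef_pos'][2]
X=np.array([np.cos(SL),np.sin(SL)])
r=arm.grab_frame('top');
print(row(p0,y0,z0,A+.072*X,SL,.018), ((p0-A)@X).round(4))
E
```

```text
t: 25.75
eef_pos: [0.5156, 0.2092, 0.1044]
ee_rot: [3.141, 0.001, 0.219]
force: [0.1, -0.7, 1.5]
width: 0.0002
gripper_force: 0.0
[0.03, -0.01, 3.45, -0.01] 0.0713
```

```bash
python3 -m crank '[[[0.03,0,1.5,0],[0.03,0,2.5,0],[0.03,0,3.2,0],[0.03,0,3.45,0],[0.03,0,3.45,0]]]'|grep -E 'eef|force'; python3 -m crank '[[[0.25,0,0,0],[0.45,0,0,0],[0.65,0,0,0],[0.85,0,0,0],[1.05,0,0,0],[1.25,0,0,0],[1.45,0,0,0],[1.6,0,0,0],[1.75,0,0,0],[1.9,0,0,0],[1.95,0,0,0],[1.95,0,0,0]]]' |grep -E 't:|eef|rot|force'
python3 - <<'E'
from mark import *
s=arm.get_state();X=np.array([np.cos(SL),np.sin(SL)]);print(((s['eef_pos'][:2]-A)@X).round(4))
E
```

```text
eef_pos: [0.5165, 0.2096, 0.0184]
force: [0.1, 0.5, -0.5]
gripper_force: 0.0
t: 27.92
eef_pos: [0.5642, 0.2208, 0.0182]
ee_rot: [-3.142, -0.0, 0.221]
force: [-1.2, 0.6, 0.1]
gripper_force: 0.2
0.1212
```

```bash
for i in 1 2 3; do python3 -m crank '[[[0.04,0,0,0],[0.06,0,0,0],[0.06,0,0,0]]]' |grep -E 't:|eef| force|^force'; done
```

```text
t: 28.3
eef_pos: [0.5642, 0.2208, 0.0182]
ee_rot: [3.141, 0.002, 0.221]
force: [-6.5, -0.1, 3.4]
t: 28.68
eef_pos: [0.5642, 0.2207, 0.0182]
ee_rot: [3.141, 0.004, 0.221]
force: [-13.2, 1.0, 8.6]
t: 29.05
eef_pos: [0.5642, 0.2207, 0.0182]
ee_rot: [3.141, 0.007, 0.221]
force: [-17.5, 1.3, 13.2]
```

The force rises without any motion, so the carriage is at its stop. Backing off and verifying.

```bash
python3 -m crank '[[[-0.18,0,0,0],[-0.5,0,0,0],[-1,0,0,0],[-1.2,0,-1,0],[-1.2,0,-3,0],[-1.2,0,-5,0],[-1.2,2,-6,0],[-1.2,4,-6,0],[-1.2,6,-6,0],[-1.2,8,-6,0],[-1.2,8,-6,0]]]' |grep -E 't:|eef|force'
python3 - <<'E'
from mark import *
mark('top',2);p=mark('scene',2)
X=np.array([np.cos(SL),np.sin(SL)]);q,d=grab('top')
v,u=np.mgrid[90:270,200:300];v=v.ravel();u=u.ravel();w=world('top',np.c_[u,v],d[v,u]);e=w[:,:2]-A
x=e@X;y=e@np.array([-X[1],X[0]]);c=q[v,u].astype(int)
b=(c[:,2]>c[:,0]+50)&(w[:,2]>.05)&(w[:,2]<.062)&(abs(y)<.05);print('carriage x',np.percentile(x[b],[1,99]).round(4))
l=(c[:,0]>c[:,2]+70)&(w[:,2]>.08);print('lid',x[l].mean().round(4),y[l].mean().round(4),w[l,2].mean().round(4),w[l,2].std().round(4))
cv2.imwrite('pics/end.png',cv2.resize(q[100:265,200:420,::-1],None,fx=3.6,fy=3.6,interpolation=cv2.INTER_CUBIC))
E
```

```text
t: 30.42
eef_pos: [0.5828, 0.0171, 0.1681]
ee_rot: [3.141, 0.0, 0.218]
force: [-0.2, -0.1, -0.4]
gripper_force: 0.0
top 4 mark slide-angle from -x: 135.0 spread 9.2
top visible 111 of 963
t 30.425 [0.5828 0.0171 0.1681] F [-0.2 -0.1 -0.4]
scene 16 mark slide-angle from -x: -21.5 spread 112.9
scene visible 429 of 455
t 30.475 [0.5827 0.0185 0.1681] F [ 0.2  0.8 -0.5]
carriage x [-0.1143  0.2249]
lid 0.1394 -0.0259 0.2001 0.2223
```

View pics/end.png

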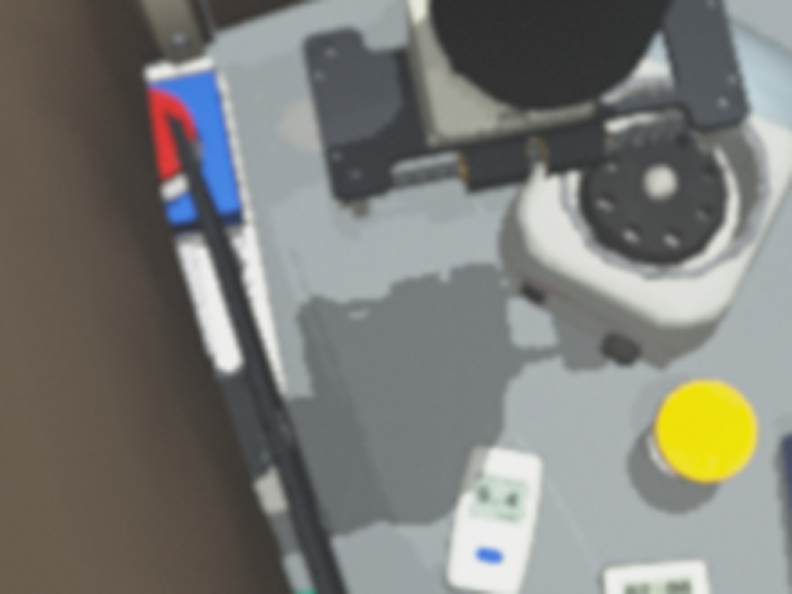

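The blue carriage sits against the end stop at about (180,72), with the red cup upright in its well. The meter at (495,520) and the yellow cup at (705,430) have not moved, and the robot is clear.

```bash
python3 -c "
from station import arm
print(arm.job_done())"
```

```text
the job is handed in; nothing more can be done
None
```

I loosened the collar by two full turns (mark within about 1° of the pointer), pushed the carriage with the red-lidded cup to its end stop, and handed the job in at about 30 s; no verdict came back, and the meter and yellow cup did not move.

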